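# Close the filled carton and slide it into the gap in the row

## Task

Swing the lid of the open carton shut, then push the carton along the table into the free place in the row of cartons in the metal pen, squarely and right up to the back fence, in line with the others. Keep it standing on the table all the way, without lifting it, and neither the carton nor the robot may touch or shift the cartons already in the row.

Things in the scene. Friction and masses are not known exactly. Their poses are not given: they have to be found in the camera images.
- carton: The filled green carton with the open lid: 80 mm deep (x), 100 wide (y), 71 high, 75 with the lid shut; loose, about 0.4 kg, too broad for most grippers, slides at a few newtons. Origin at the centre of its underside; x roughly away from the robot, z up. It starts in the open aisle between robot and pen, turned up to 0.3 rad.
- lid (a joint): The carton's hinged lid, 80 by 100 mm, 4 thick, green. Hinge along the carton's y at its far top edge (carton x=+40, z=71 mm); 0 rad = shut flat, 1.57 = upright; starts at 1.0 to 1.45, leaning towards the robot. Stays where left (about 0.4 N at its free edge moves it); push its far side towards the robot and down.
- pen: Fixed aluminium pen, no floor, open to the robot; walls 45 high, 4 thick (mm). Origin on the table mid row; x to the back fence, y along the row. Fence inner face x=+42, cheeks' inner faces y=-243, +243, cheeks x=-42 to 46. A carton right home has its origin at x 0 to 2. Four places near y=-180, -60, 60, 180: three taken; the fourth, the only gap wide enough, leaves 13 or more each side.
- row_a: Closed green carton, 80 mm deep (its x) by 100 mm wide (its y) by 75 mm high, loose, about 0.4 kg, standing in the row in the pen; origin at the centre of its underside, x towards the back fence. It may stand in any of the row's places.
- row_b: Closed green carton, 80 mm deep (its x) by 100 mm wide (its y) by 75 mm high, loose, about 0.4 kg, standing in the row in the pen; origin at the centre of its underside, x towards the back fence. It may stand in any of the row's places.
- row_c: Closed off-white carton, 80 mm deep (its x) by 90 mm wide (its y) by 68 mm high, loose, about 0.4 kg, standing in the row in the pen; origin at the centre of its underside, x towards the back fence. It may stand in any of the row's places.
There are look-alikes about, which are no part of the job. What is shaped like the carton but purple is not meant.

How it is judged:
By the outcome, as a careful person would: the job done as asked, in the order asked, and still so for the second after the job is handed in, with the robot touching nothing.
It also fails if it takes over 64 s, if anything falls off the work surface, if the arm or the gripper's body presses on something with over 40 N, if the wrist force passes 120 N, or if a joint passes its speed limit or range.

## Robot

A 6-joint arm with a two-finger parallel gripper is mounted at the origin on the work surface. World frame = base frame: x ahead of the robot, y to its left, z up, the work surface at z = 0. Lengths are in mm, angles in rad, forces in N, time in s.
With the tool pointing down it reaches from about 300 to 950 mm from the base axis. Payload 3.1 kg.
Tool frame: the origin (TCP) lies at the very end of the fingers, on their centre line; the grasp point (between the pads) lies 19 mm behind it (manip.grip_depth is the distance from the TCP to the grasp point, in mm); z points along the fingers, y is the direction in which the jaws open and shut (so a half turn about z gives the same grasp; the last joint's range is limited). The gripper opens to 85 mm and grips with 20 to 120 N. Pads are 22 mm wide; open, the fingers measure 114 mm over their backs; the gripper's body (76 mm by 85 mm) begins 54 mm behind the grasp point. The pads swing forward as they close: fully open they stand 13 mm farther back than shut.
Start: joints at [1.129, 0.308, 1.634, -0, 1.2, -0.07], TCP at [227.084, 582.293, 231.272] pointing down, gripper open.
Joint ranges: [-3.06, 3.06], [-0.79, 1.96], [0.05, 2.63], [-1.19, 4.34], [0.05, 2.64], [-2.94, 2.94]. Speed limits (rad/s): [2.79, 2.79, 3.14, 3.14, 3.14, 3.14].

## Interface

Orientations are given as a unit quaternion [x, y, z, w].
In Python, from workcell import manip gives the robot as it stands.
- The arm moves only by the shell command python3 -m inch 'ROWS' [OPENING] [FORCE]. ROWS is JSON, a list of rows, each an object of numbers: "dx", "dy", "dz": the shift along the tool's x, y, z in mm; "rx", "ry", "rz": the turn, a rotation vector about the tool's x, y, z in rad. A call has 1 to 10 rows; each row is the pose to reach, as a shift and turn from the pose commanded when the call began, along the tool's axes at that moment; what a row does not reach only later rows make up. A row lasts 1/10 s, in which the tool goes at most 50 mm and 8.59 degrees, less where a joint would pass 70% of its speed; a pose out of reach is approached as far as the arm can. A call with a gripper value outside its range is refused whole. OPENING is the finger opening in mm, from 0 to 85.4, set as the call begins (- or left out, the last holds). The fingers move at their own pace and stop on an object; FORCE is the grip in N (left out, the last holds). Time passes only in rows, so rows that repeat a pose let the fingers close. It gives the time, the measured TCP pose, the force and the opening at its end, in the units of the state.
- manip.read_state(): the state, without advancing time (a new reading comes with each control period).
- manip.capture(name): name is "scene" or "top" or "wrist"; returns (picture, depth): 420x560x3 uint8, red, green, blue; 420x560 float32, mm along the optical axis (not along the pixel's ray), 0 where there is no reading.
- manip.camera_model(name): a dict with "camera_matrix" (3x3 intrinsics, pixels), "k1" (the pictures are not rectified: a ray, as slopes to the right and down, at radius r is drawn at 1 + k1 r^2 times it, then the intrinsics apply), "rvec" (rotation vector, rad) and "tvec" (3), from world to camera coordinates, as OpenCV has them. Camera axes: x right, y down, z forward; pixel columns grow to the right and rows downward; lengths in mm; the calibration is good to about 2 mm. A picture is of the moment at which its call begins: read the wrist's pose just before it. camera_model takes no time and is no camera call; for the wrist camera it gives the pose at the moment of the call.
- manip.hand_in(): hands the job in, once; it reports no verdict.
The state is a dict: "clock": time; "qpos": joint angles; "qvel": joint speeds; "joint_efforts": joint torques, N m; "tool_pos": TCP position; "tool_rot": TCP orientation; "ft_force": force on the tool from outside, world axes, zero at the start; "moment": the same for the moment, N m; "opening": opening from 0.0 (shut) to 1.0 (fully open).
Only numpy, scipy, OpenCV 4.12 (cv2) and the standard library are available. Lean on these libraries where they do the work, as an engineer would, in place of code of your own. Each camera call takes 0.05 s, during which the arm holds its last target. There are 200 camera calls.

## Working session

There is one attempt and no reset: what is moved stays moved. The work goes in short steps, Python scripts to look and compute and a shell command to move; the robot and the scene stay as the last step left them, time stands still between calls to the robot, and variables do not carry over. Pictures are saved under pics/ and viewed, about 8 in all and at most 12, crops included, and the job is handed in when it is done.

```bash
mkdir -p pics; ls
cat > h.py <<'E'
import numpy as np, cv2
from workcell import manip
from scipy.spatial.transform import Rotation as R
def world(name, depth, m=None):
    m=m or manip.camera_model(name); K=np.array(m["camera_matrix"]); h,w=depth.shape
    g=np.stack(np.meshgrid(np.arange(w),np.arange(h)),-1).reshape(-1,1,2).astype(float)
    u=cv2.undistortPoints(g,K,np.array([m["k1"],0,0,0.])).reshape(-1,2)
    d=depth.reshape(-1,1); P=np.hstack([u*d,d])
    Rm=cv2.Rodrigues(np.array(m["rvec"],float))[0]
    W=(P-np.array(m["tvec"],float).ravel())@Rm
    W[d[:,0]==0]=np.nan
    return W.reshape(h,w,3)
def shot(name,fn):
    m=manip.camera_model(name); p,d=manip.capture(name)
    cv2.imwrite('pics/'+fn+'.png',p[:,:,::-1]); W=world(name,d,m); np.savez('pics/'+fn+'.npz',p=p,W=W); return p,W
E
python3 - <<'E'
from h import *
a,_=shot('top','t0'); b,_=shot('scene','s0')
s=manip.read_state(); print({k:np.round(v,3) for k,v in s.items()})
m=manip.camera_model('top'); print(m)
E
```

```text
pics
{'clock': np.float64(0.1), 'qpos': array([ 1.129,  0.309,  1.635,  0.   ,  1.2  , -0.07 ]), 'qvel': array([-0.   , -0.003, -0.003, -0.002, -0.001, -0.   ]), 'joint_efforts': array([-1.0000e-03, -4.1641e+01, -2.7764e+01, -0.0000e+00,  4.0000e-03,
       -0.0000e+00]), 'tool_pos': array([226.779, 581.595, 230.137]), 'tool_rot': array([ 0.185,  0.983, -0.001, -0.   ]), 'ft_force': array([ 0.296, -0.502, -0.714]), 'moment': array([ 0.064, -0.014, -0.036]), 'opening': np.float64(1.0)}
{'camera_matrix': array([[495.07899206,   0.        , 280.53806362],
       [  0.        , 495.07899206, 216.50118214],
       [  0.        ,   0.        ,   1.        ]]), 'k1': 0.02666843167774667, 'rvec': array([ 2.19253943, -2.21692366,  0.05239641]), 'tvec': array([ 12.41918735, 511.43614146, 905.4873445 ])}
```

View pics/t0.png

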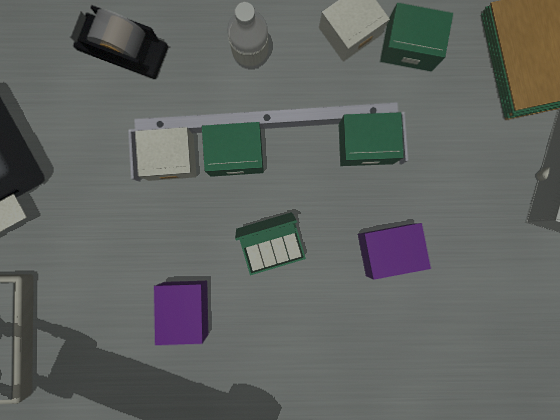

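View pics/s0.png

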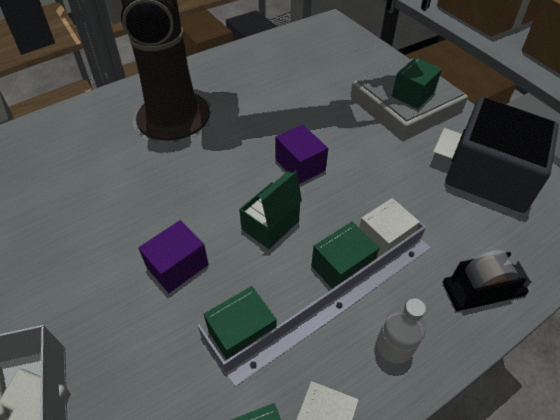

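The top view (up = +x, left = +y) shows the open carton near pixel (272,245) and the pen with its free place near (302,142). A purple box stands on each side at (180,312) and (395,250). Next I'll measure the geometry from depth.

Run:
```python
from h import *
z=np.load('pics/t0.npz'); p=z['p'].astype(int); W=z['W']
def box(msk,lo,hi,n):
    q=W[msk&(W[...,2]>lo)&(W[...,2]<hi)]
    (c,s,a)=cv2.minAreaRect(q[:,:2].astype(np.float32)); print(n,len(q),np.round(c,1),np.round(s,1),round(a,1),'z',np.round(np.percentile(q[:,2],[5,50,95]),1)); return q
def roi(x0,x1,y0,y1):
    m=np.zeros(W.shape[:2],bool); m[y0:y1,x0:x1]=1; return m
box(roi(125,198,110,185),58,80,'white'); box(roi(197,270,112,180),66,85,'rowgreen1'); box(roi(330,402,108,170),66,85,'rowgreen2')
box(roi(345,440,210,290),55,110,'purpleR'); box(roi(140,215,270,350),55,110,'purpleL')
box(roi(130,410,100,125),38,52,'fence')
# wall fits
q=W[roi(130,410,95,130)&(W[...,2]>35)&(W[...,2]<55)]
print('fence',np.round(np.percentile(q,[2,50,98],axis=0),1)); print(np.polyfit(q[:,1],q[:,0],1))
c=roi(225,315,200,285)
q=box(c,55,74,'cartonrim'); q=box(c,78,200,'lid')
print(np.round(q[np.argsort(q[:,2])][[0,len(q)//4,len(q)//2,-20,-1]],1))
for u,v in [(236,240),(249,273),(304,257),(298,232),(295,212),(300,236),(236,228),(239,241),(270,225),(299,211)]: print((u,v),np.round(W[v,u],1))
i=cv2.resize(p.astype(np.uint8)[90:290,120:420,::-1],None,fx=2.6,fy=2.6,interpolation=cv2.INTER_CUBIC); cv2.imwrite('pics/c0.png',i)
```

```text
white 2448 [624.2 210.9] [80.3 90.7] 3.8 z [65.7 68.6 71.1]
rowgreen1 2693 [631.2  90.5] [ 80.5 100.1] 3.3 z [73.  75.7 78.1]
rowgreen2 2684 [ 646.8 -154. ] [80.5 99.9] 1.5 z [72.9 75.6 78. ]
purpleR 2823 [ 448.2 -191.8] [ 80.  100.6] 9.8 z [72.3 75.2 77.8]
purpleL 2933 [345.  183.9] [100.2  80.7] 1.1 z [71.6 75.2 77.7]
fence 333 [686.  -43.4] [346.1  21.7] 89.6 z [39.9 45.3 47.8]
fence [[ 667.8 -215.7   36.2]
 [ 680.9  -11.9   45.2]
 [ 690.5  249.5   48.8]]
[-3.04726532e-02  6.79626303e+02]
cartonrim 1467 [463.  25.] [ 84. 100.] 15.9 z [56.8 59.7 71.9]
lid 1196 [485.8  31.4] [34.7 99.8] 16.3 z [ 86.9 143.  150.6]
[[509.7   9.9  78. ]
 [493.5  31.3 123.1]
 [489.4 -10.2 143. ]
 [497.1  -8.4 151.7]
 [477.5  54.2 153.6]]
(236, 240) [469.9  77.8 150.1]
(249, 273) [412.5  62.6  69.1]
(304, 257) [439.  -32.3  72.3]
(298, 232) [482.6 -25.7  -1. ]
(295, 212) [520.1 -20.5  -0.9]
(300, 236) [475.1 -29.3  -0.9]
(236, 228) [491.4  90.2  -1.9]
(239, 241) [467.1  84.6   0.6]
(270, 225) [493.2  24.7 133.3]
(299, 211) [521.8 -27.9   1.5]
```

View pics/c0.png

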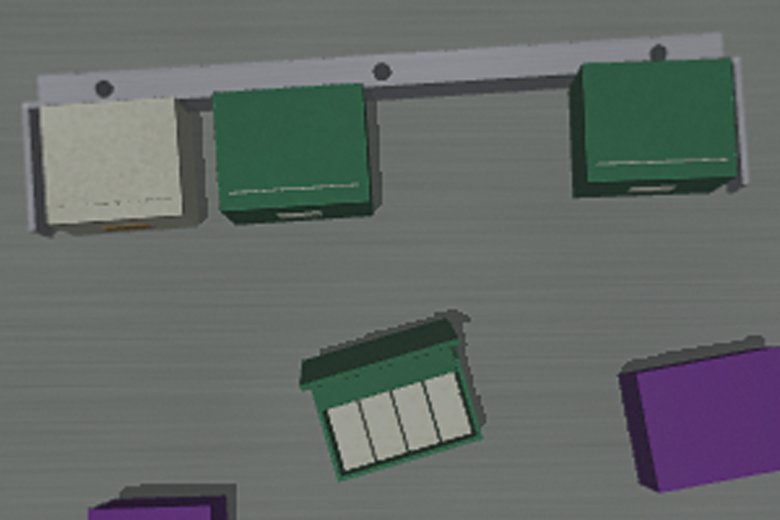

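```bash
cat >> h.py <<'E'
def ray(name,uv,z,m=None):
    m=m or manip.camera_model(name); K=np.array(m["camera_matrix"]); Rm=cv2.Rodrigues(np.array(m["rvec"],float))[0]
    u=cv2.undistortPoints(np.array(uv,float).reshape(-1,1,2),K,np.array([m["k1"],0,0,0.])).reshape(-1,2)
    d=np.hstack([u,np.ones((len(u),1))])@Rm; c=-Rm.T@np.array(m["tvec"],float).ravel()
    return c+d*((z-c[2])/d[:,2])[:,None]
E
python3 - <<'E'
from h import *
pts=[(38,75),(722,33),(375,86),(573,76),(33,232),(742,187),(24,104),(740,58)]
print(np.round(ray('top',[(120+(x-.8)/2.6,90+(y-.8)/2.6) for x,y in pts],45),1))
z=np.load('pics/t0.npz'); W=z['W'];p=z['p'].astype(int)
# column scan through gap: bright strip height
for u in (272,285,300,315,330):
    print(u,[(v,p[v,u].sum()//3,round(float(W[v,u,0])),round(float(W[v,u,2]))) for v in range(108,130,1)])
E
```

```text
[[ 687.9  265.9   45. ]
 [ 712.7 -204.9   45. ]
 [ 678.5   34.9   45. ]
 [ 684.  -101.7   45. ]
 [ 579.8  269.5   45. ]
 [ 605.9 -216.6   45. ]
 [ 667.9  275.5   45. ]
 [ 695.2 -216.9   45. ]]
272 [(108, np.int64(107), 716, 2), (109, np.int64(107), 715, 1), (110, np.int64(126), 712, 3), (111, np.int64(143), 710, 3), (112, np.int64(143), 708, 5), (113, np.int64(141), 707, 1), (114, np.int64(138), 705, 0), (115, np.int64(139), 703, 4), (116, np.int64(140), 702, -1), (117, np.int64(143), 700, 0), (118, np.int64(142), 697, 3), (119, np.int64(142), 696, 0), (120, np.int64(140), 693, 5), (121, np.int64(138), 681, 47), (122, np.int64(119), 680, 43), (123, np.int64(62), 679, 40), (124, np.int64(67), 679, 34), (125, np.int64(68), 679, 25), (126, np.int64(67), 679, 14), (127, np.int64(68), 679, 10), (128, np.int64(100), 679, -1), (129, np.int64(111), 676, 3)]Traceback (most recent call last):
  File "<stdin>", line 7, in <module>
ValueError: cannot convert float NaN to integer
```

```bash
cat >> h.py <<'E'
def C(xy,pose=(464,25.8,.275)):  # carton-local -> world
    c,s=np.cos(pose[2]),np.sin(pose[2]); return np.array([pose[0]+c*xy[0]-s*xy[1],pose[1]+s*xy[0]+c*xy[1]])
def go(xyz,thy):  # shift from the measured pose; thy = world direction of tool y
    s=manip.read_state(); r=R.from_quat(s['tool_rot']); M=r.as_matrix(); t=np.arctan2(M[1,1],M[0,1])
    d=M.T@(np.array(xyz)-s['tool_pos']); print('go',np.round(xyz,1),'dxyz',np.round(d,1),'rz',round(-(thy-t),3),'thy',round(t,3))
E
python3 - <<'E'
from h import *
z=np.load('pics/t0.npz'); W=z['W']
m=np.zeros(W.shape[:2],bool); m[200:285,225:315]=1
q=W[m&(W[...,2]>82)]; c,s=np.cos(.275),np.sin(.275); d=q[:,:2]-[464,25.8]
lx=c*d[:,0]+s*d[:,1]; ly=-s*d[:,0]+c*d[:,1]
for a in range(80,160,10):
    k=(q[:,2]>=a)&(q[:,2]<a+10); print(a,k.sum(),np.round([lx[k].min(),np.median(lx[k]),lx[k].max(),ly[k].min(),ly[k].max()],1))
go([*C((75,0)),231],.275)
E
```

```text
80 50 [ 36.8  37.9  39.1 -50.2  47.1]
90 65 [ 34.5  35.9  37.1 -49.5  48.6]
100 66 [ 32.4  33.7  35.2 -49.9  48.5]
110 70 [ 30.   31.6  32.8 -49.2  48.2]
120 67 [ 28.3  29.5  30.8 -49.9  47.9]
130 85 [  7.1  27.2  28.5 -50.3  49.4]
140 670 [  5.1  14.8  26.3 -49.9  49.3]
150 93 [ 19.9  22.3  24.6 -50.4  48.5]
go [536.2  46.2 231. ] dxyz [-4.828e+02 -3.864e+02 -1.000e-01] rz 0.924 thy 1.199
```

```bash
python3 -m inch '[{"dx":-483,"dy":-386,"rz":0.924},{"dx":-483,"dy":-386,"rz":0.924},{"dx":-483,"dy":-386,"rz":0.924},{"dx":-483,"dy":-386,"rz":0.924},{"dx":-483,"dy":-386,"rz":0.924},{"dx":-483,"dy":-386,"rz":0.924},{"dx":-483,"dy":-386,"rz":0.924},{"dx":-483,"dy":-386,"rz":0.924},{"dx":-483,"dy":-386,"rz":0.924},{"dx":-483,"dy":-386,"rz":0.924}]' 0 20; python3 -c "
from h import *
go([*C((75,0)),231],.275)"
```

```text
go [536.2  46.2 231. ] dxyz [-4.828e+02 -3.864e+02 -1.000e-01] rz 0.924 thy 1.199$[0]: bad value
```

```bash
python3 -m inch '[{"dx":-38,"dy":-30,"rz":0.09},{"dx":-76,"dy":-60,"rz":0.18},{"dx":-114,"dy":-90,"rz":0.27},{"dx":-152,"dy":-120,"rz":0.36},{"dx":-190,"dy":-150,"rz":0.45},{"dx":-228,"dy":-180,"rz":0.54},{"dx":-266,"dy":-210,"rz":0.63},{"dx":-304,"dy":-240,"rz":0.72},{"dx":-342,"dy":-270,"rz":0.81},{"dx":-380,"dy":-300,"rz":0.92}]' 0 20; python3 -c "
from h import *
go([*C((75,0)),231],.275)"
```

```text
go [536.2  46.2 231. ] dxyz [-4.828e+02 -3.864e+02 -1.000e-01] rz 0.924 thy 1.199$[0]: bad value
```

```bash
python3 -m inch '[{"dx":-38,"dy":-30,"dz":0,"rx":0,"ry":0,"rz":0.09},{"dx":-76,"dy":-60,"dz":0,"rx":0,"ry":0,"rz":0.18},{"dx":-114,"dy":-90,"dz":0,"rx":0,"ry":0,"rz":0.27},{"dx":-152,"dy":-120,"dz":0,"rx":0,"ry":0,"rz":0.36},{"dx":-190,"dy":-150,"dz":0,"rx":0,"ry":0,"rz":0.45},{"dx":-228,"dy":-180,"dz":0,"rx":0,"ry":0,"rz":0.54},{"dx":-266,"dy":-210,"dz":0,"rx":0,"ry":0,"rz":0.63},{"dx":-304,"dy":-240,"dz":0,"rx":0,"ry":0,"rz":0.72},{"dx":-342,"dy":-270,"dz":0,"rx":0,"ry":0,"rz":0.81},{"dx":-380,"dy":-300,"dz":0,"rx":0,"ry":0,"rz":0.92}]' 0 20; python3 -c "
from h import *
go([*C((75,0)),231],.275)"
```

```text
clock: 1.1
tool_pos: [472.5, 162.9, 231.0]
tool_rot: [0.604, 0.797, -0.0, -0.0]
ft_force: [1.0, 0.9, 0.2]
opening: -0.003
go [536.2  46.2 231. ] dxyz [-129.6   29.7    0. ] rz -0.0 thy 0.275
```

```bash
python3 -m inch '[{"dx":-45,"dy":10,"dz":0,"rx":0,"ry":0,"rz":0},{"dx":-90,"dy":25,"dz":0,"rx":0,"ry":0,"rz":0},{"dx":-130,"dy":25,"dz":10,"rx":0,"ry":0,"rz":0},{"dx":-130,"dy":25,"dz":50,"rx":0,"ry":0,"rz":0},{"dx":-130,"dy":20,"dz":90,"rx":0,"ry":0,"rz":0},{"dx":-130,"dy":10,"dz":101,"rx":0,"ry":0,"rz":0},{"dx":-130,"dy":5,"dz":101,"rx":0,"ry":0,"rz":0}]'
python3 - <<'E'
from h import *
for a in (1.3,1.1,.9,.7,.5,.3,.15,.05,0):
    # tip near-lower edge 14.5 nearer robot than TCP, contact radius 62, 4 thick
    lx=40-62*np.cos(a)+4*np.sin(a)+14.5; z=71+62*np.sin(a)+4*np.cos(a); print(a,round(lx,1),round(z,1))
E
```

```text
clock: 1.8
tool_pos: [509.1, 41.0, 127.7]
tool_rot: [0.602, 0.799, -0.002, -0.003]
ft_force: [-0.5, 0.2, 0.3]
opening: 0.001
1.3 41.8 131.8
1.1 29.9 128.1
0.9 19.1 122.1
0.7 9.7 114.0
0.5 2.0 104.2
0.3 -3.5 93.1
0.15 -6.2 84.2
0.05 -7.2 78.1
0 -7.5 75.0
```

```bash
python3 -m inch '[{"dx":0,"dy":-10,"dz":0,"rx":0,"ry":0,"rz":0},{"dx":0,"dy":-20,"dz":2,"rx":0,"ry":0,"rz":0},{"dx":0,"dy":-31,"dz":8,"rx":0,"ry":0,"rz":0},{"dx":0,"dy":-40,"dz":16,"rx":0,"ry":0,"rz":0},{"dx":0,"dy":-48,"dz":26,"rx":0,"ry":0,"rz":0},{"dx":0,"dy":-54,"dz":37,"rx":0,"ry":0,"rz":0},{"dx":0,"dy":-57,"dz":45,"rx":0,"ry":0,"rz":0},{"dx":0,"dy":-58,"dz":50,"rx":0,"ry":0,"rz":0},{"dx":0,"dy":-58,"dz":54,"rx":0,"ry":0,"rz":0},{"dx":0,"dy":-58,"dz":55,"rx":0,"ry":0,"rz":0}]';python3 -m inch '[{"dx":0,"dy":0,"dz":1,"rx":0,"ry":0,"rz":0},{"dx":0,"dy":0,"dz":1,"rx":0,"ry":0,"rz":0}]'; python3 -c "
from h import *
shot('scene','s1')"
```

```text
clock: 2.8
tool_pos: [456.6, 25.2, 74.9]
tool_rot: [0.602, 0.799, -0.001, -0.001]
ft_force: [-2.8, -0.5, 7.3]
opening: 0.0
clock: 3.0
tool_pos: [456.6, 25.2, 74.9]
tool_rot: [0.602, 0.799, -0.001, -0.001]
ft_force: [-3.5, 0.2, 7.4]
opening: -0.001
```

View pics/s1.png

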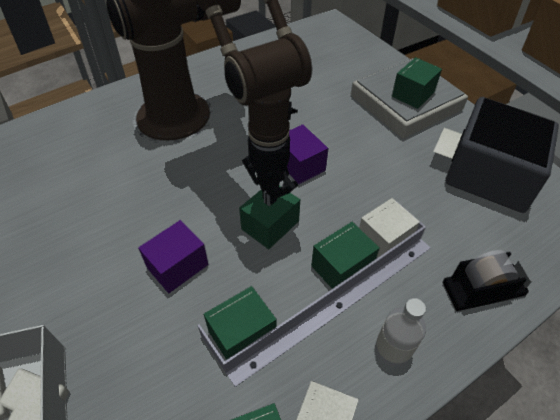

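The lid lies flat: the tip is at z 75 and feels about 7 N. Next I lift off, move to the carton's left side and re-measure.

```bash
python3 -m inch '[{"dx":0,"dy":0,"dz":-20,"rx":0,"ry":0,"rz":0},{"dx":0,"dy":0,"dz":-60,"rx":0,"ry":0,"rz":0},{"dx":40,"dy":7,"dz":-80,"rx":0,"ry":0,"rz":0},{"dx":80,"dy":7,"dz":-80,"rx":0,"ry":0,"rz":0},{"dx":100,"dy":7,"dz":-80,"rx":0,"ry":0,"rz":0},{"dx":100,"dy":7,"dz":-80,"rx":0,"ry":0,"rz":0}]' 45 20
cat >> h.py <<'E'
def carton(fn,lo=66,hi=90,cam='top'):
    p,W=shot(cam,fn); q=p.astype(int); g=(q[...,1]>q[...,0]*1.4)&(q[...,1]>q[...,2]*1.1)&(W[...,2]>lo)&(W[...,2]<hi)
    n,l,st,ce=cv2.connectedComponentsWithStats(g.astype(np.uint8))
    for i in range(1,n):
        if st[i,4]>600:
            w=W[l==i]; c,s,a=cv2.minAreaRect(w[:,:2].astype(np.float32)); print(st[i,4],np.round(c,1),np.round(s,1),round(a,2),'z',np.round(np.percentile(w[:,2],[2,50,98]),1))
E
python3 -c "
from h import *
carton('t1')"
```

```text
clock: 3.65
tool_pos: [436.1, 125.3, 154.8]
tool_rot: [0.601, 0.8, 0.001, 0.0]
ft_force: [0.3, -0.2, -0.8]
opening: 0.527
2639 [ 830.6 -239.7] [99.7 80.8] 78.65 z [69.9 75.8 78.8]
2588 [ 646.8 -154.4] [ 80.1 100.5] 1.49 z [72.5 75.7 78.6]
2607 [631.2  90.3] [80.3 99.6] 3.41 z [72.4 75.7 78.8]
2688 [461.1  24.3] [ 79.5 100.1] 16.27 z [72.4 75.4 78.5]
```

View pics/t1.png

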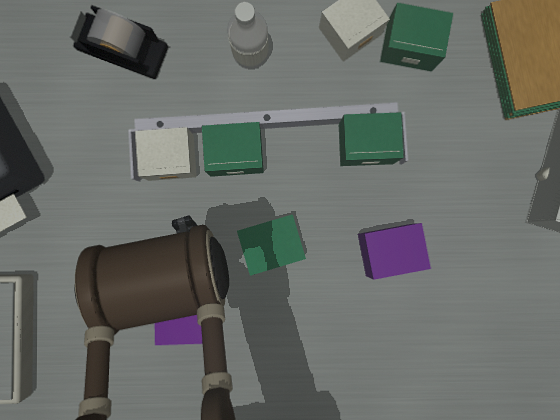

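```bash
python3 -m inch '[{"dx":-5,"dy":-4,"dz":40,"rx":0,"ry":0,"rz":0},{"dx":-10,"dy":-4,"dz":80,"rx":0,"ry":0,"rz":0},{"dx":-15,"dy":-4,"dz":115,"rx":0,"ry":0,"rz":0},{"dx":-30,"dy":-4,"dz":127,"rx":0,"ry":0,"rz":0},{"dx":-37,"dy":-4,"dz":127,"rx":0,"ry":0,"rz":0},{"dx":-39,"dy":-4,"dz":127,"rx":0,"ry":0,"rz":0}]'
python3 - <<'E'
from h import *
a=np.array([461.1,24.3,.284]);b=np.array([472,-41.,.055])
for f in (0,.25,.5,.75,1): 
    p=a+f*(b-a); print(f,end=' '); go([*C((0,61),p),28],p[2])
E
```

```text
clock: 4.3
tool_pos: [443.6, 83.6, 27.3]
tool_rot: [0.603, 0.798, -0.0, -0.0]
ft_force: [-0.5, 1.7, -0.7]
opening: 0.527
0 go [444.   82.9  28. ] dxyz [-0.8  0.2 -0.7] rz -0.008 thy 0.276
0.25 go [450.1  67.4  28. ] dxyz [-17.4   1.8  -0.7] rz 0.05 thy 0.276
0.5 go [456.3  51.8  28. ] dxyz [-34.1   3.5  -0.7] rz 0.107 thy 0.276
0.75 go [462.4  35.9  28. ] dxyz [-51.    5.1  -0.8] rz 0.164 thy 0.276
1 go [468.6  19.9  28. ] dxyz [-68.1   6.7  -0.8] rz 0.221 thy 0.276
```

```bash
python3 -m inch '[{"dx":-7,"dy":0.7,"dz":0,"rx":0,"ry":0,"rz":0.022},{"dx":-14,"dy":1.4,"dz":0,"rx":0,"ry":0,"rz":0.044},{"dx":-21,"dy":2.1,"dz":0,"rx":0,"ry":0,"rz":0.066},{"dx":-28,"dy":2.8,"dz":0,"rx":0,"ry":0,"rz":0.088},{"dx":-35,"dy":3.5,"dz":0,"rx":0,"ry":0,"rz":0.11},{"dx":-42,"dy":4.2,"dz":0,"rx":0,"ry":0,"rz":0.132},{"dx":-49,"dy":4.9,"dz":0,"rx":0,"ry":0,"rz":0.154},{"dx":-56,"dy":5.6,"dz":0,"rx":0,"ry":0,"rz":0.176},{"dx":-62,"dy":6.2,"dz":0,"rx":0,"ry":0,"rz":0.2},{"dx":-68,"dy":6.7,"dz":0,"rx":0,"ry":0,"rz":0.221}]'; python3 -m inch '[{"dx":0,"dy":0,"dz":0,"rx":0,"ry":0,"rz":0},{"dx":20,"dy":0,"dz":0,"rx":0,"ry":0,"rz":0},{"dx":50,"dy":0,"dz":-20,"rx":0,"ry":0,"rz":0},{"dx":60,"dy":0,"dz":-60,"rx":0,"ry":0,"rz":0},{"dx":60,"dy":-30,"dz":-100,"rx":0,"ry":0,"rz":0}]' ; python3 -c "
from h import *
carton('t2'); print(manip.read_state()['qpos'])"
```

```text
clock: 5.3
tool_pos: [468.4, 20.6, 27.2]
tool_rot: [0.687, 0.727, -0.0, -0.0]
ft_force: [-0.4, 2.5, 1.0]
opening: 0.526
clock: 5.8
tool_pos: [437.7, 80.3, 128.9]
tool_rot: [0.686, 0.728, 0.001, 0.001]
ft_force: [1.0, -0.3, 1.0]
opening: 0.528
2633 [ 831.1 -239.8] [99.7 81.2] 78.52 z [70.1 75.8 78.9]
2594 [ 646.9 -154.1] [ 80.7 100. ] 1.43 z [72.4 75.7 78.8]
2610 [631.2  90.3] [80.2 99.8] 3.24 z [72.2 75.7 78.8]
2688 [473.5 -43. ] [79.8 99.9] 3.02 z [72.5 75.4 78.5]
[ 8.38186041e-02  7.66008344e-02  2.13241317e+00 -6.61409450e-04
  9.26331226e-01  2.39766798e-02]
```

```bash
python3 -m inch '[{"dx":-12,"dy":-10,"dz":0,"rx":0,"ry":0,"rz":-0.14},{"dx":-25,"dy":-20,"dz":0,"rx":0,"ry":0,"rz":-0.28},{"dx":-38,"dy":-30,"dz":0,"rx":0,"ry":0,"rz":-0.42},{"dx":-50,"dy":-40,"dz":0,"rx":0,"ry":0,"rz":-0.56},{"dx":-62,"dy":-50,"dz":0,"rx":0,"ry":0,"rz":-0.7},{"dx":-75,"dy":-60,"dz":0,"rx":0,"ry":0,"rz":-0.84},{"dx":-88,"dy":-61,"dz":0,"rx":0,"ry":0,"rz":-0.98},{"dx":-100,"dy":-61,"dz":0,"rx":0,"ry":0,"rz":-1.12},{"dx":-112,"dy":-61,"dz":0,"rx":0,"ry":0,"rz":-1.26},{"dx":-125,"dy":-61,"dz":0,"rx":0,"ry":0,"rz":-1.4}]' 60; python3 -m inch '[{"dx":0,"dy":0,"dz":0,"rx":0,"ry":0,"rz":-0.1},{"dx":0,"dy":0,"dz":0,"rx":0,"ry":0,"rz":-0.17},{"dx":0,"dy":0,"dz":0,"rx":0,"ry":0,"rz":-0.17}]'
python3 - <<'E'
from h import *
p=(473.5,-43,.053)
go([*C((-75,0),p),27],1.624)
go([*C((-51,0),p),27],1.624)
go([*C((-51,0),(639.3,-31.7,.055)),27],1.626)
E
```

```text
clock: 6.85
tool_pos: [380.6, -49.8, 126.9]
tool_rot: [0.053, 0.999, -0.0, -0.0]
ft_force: [-0.8, 0.5, -0.2]
opening: 0.703
clock: 7.15
tool_pos: [380.7, -49.4, 126.9]
tool_rot: [-0.028, 1.0, -0.0, -0.0]
ft_force: [0.8, -0.2, 0.4]
opening: 0.703
go [398.6 -47.   27. ] dxyz [-18.1   1.4  99.9] rz 0.004 thy 1.628
go [422.6 -45.7  27. ] dxyz [-42.1   1.3  99.9] rz 0.004 thy 1.628
go [588.4 -34.5  27. ] dxyz [-208.3    3.1   99.7] rz 0.002 thy 1.628
```

```bash
python3 -m inch '[{"dx":0,"dy":1,"dz":40,"rx":0,"ry":0,"rz":0},{"dx":-5,"dy":1,"dz":75,"rx":0,"ry":0,"rz":0},{"dx":-12,"dy":1,"dz":100,"rx":0,"ry":0,"rz":0},{"dx":-22,"dy":1,"dz":100,"rx":0,"ry":0,"rz":0},{"dx":-32,"dy":1,"dz":100,"rx":0,"ry":0,"rz":0},{"dx":-40,"dy":1,"dz":100,"rx":0,"ry":0,"rz":0},{"dx":-46,"dy":1,"dz":100,"rx":0,"ry":0,"rz":0},{"dx":-54,"dy":1,"dz":100,"rx":0,"ry":0,"rz":0},{"dx":-62,"dy":1,"dz":100,"rx":0,"ry":0,"rz":0},{"dx":-70,"dy":1,"dz":100,"rx":0,"ry":0,"rz":0}]'; python3 -m inch '[{"dx":-8,"dy":0.2,"dz":0,"rx":0,"ry":0,"rz":0},{"dx":-16,"dy":0.4,"dz":0,"rx":0,"ry":0,"rz":0},{"dx":-24,"dy":0.6,"dz":0,"rx":0,"ry":0,"rz":0},{"dx":-32,"dy":0.8,"dz":0,"rx":0,"ry":0,"rz":0},{"dx":-40,"dy":1,"dz":0,"rx":0,"ry":0,"rz":0},{"dx":-45,"dy":1.2,"dz":0,"rx":0,"ry":0,"rz":0},{"dx":-48,"dy":1.2,"dz":0,"rx":0,"ry":0,"rz":0}]'; python3 -c "
from h import *
carton('t3'); "
```

```text
clock: 8.15
tool_pos: [451.4, -44.0, 27.7]
tool_rot: [-0.029, 1.0, -0.0, -0.0]
ft_force: [-3.1, 0.1, 1.9]
opening: 0.703
clock: 8.85
tool_pos: [499.5, -40.1, 27.3]
tool_rot: [-0.029, 1.0, -0.0, 0.0]
ft_force: [-4.1, -1.1, 5.6]
opening: 0.704
2634 [ 831.  -239.7] [99.7 81.9] 78.54 z [69.6 75.8 78.9]
2603 [ 646.8 -154.2] [ 80.5 100.6] 1.38 z [72.1 75.6 78.5]
2606 [631.   90.3] [80.1 99.8] 3.24 z [72.2 75.7 78.8]
625 [574.4 -35.6] [37.1 99.9] 3.1 z [72.3 75.6 78.4]
```

View pics/t3.png

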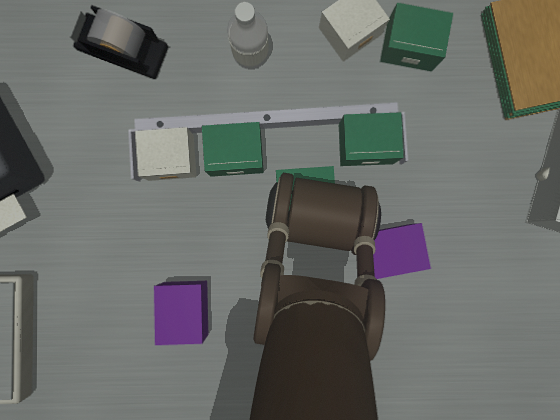

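```bash
python3 -m inch '[{"dx":-8,"dy":0,"dz":0,"rx":0,"ry":0,"rz":0},{"dx":-16,"dy":0,"dz":0,"rx":0,"ry":0,"rz":0},{"dx":-24,"dy":0,"dz":0,"rx":0,"ry":0,"rz":0},{"dx":-32,"dy":0,"dz":0,"rx":0,"ry":0,"rz":0},{"dx":-40,"dy":0,"dz":0,"rx":0,"ry":0,"rz":0},{"dx":-48,"dy":0,"dz":0,"rx":0,"ry":0,"rz":0},{"dx":-56,"dy":0,"dz":0,"rx":0,"ry":0,"rz":0},{"dx":-64,"dy":0,"dz":0,"rx":0,"ry":0,"rz":0},{"dx":-70,"dy":0,"dz":0,"rx":0,"ry":0,"rz":0},{"dx":-74,"dy":0,"dz":0,"rx":0,"ry":0,"rz":0}]'; for i in 1 2 3; do python3 -m inch '[{"dx":-1,"dy":0,"dz":0,"rx":0,"ry":0,"rz":0},{"dx":-2,"dy":0,"dz":0,"rx":0,"ry":0,"rz":0},{"dx":-3,"dy":0,"dz":0,"rx":0,"ry":0,"rz":0}]'; done; python3 -c "
from h import *
carton('t4'); "
```

```text
clock: 9.9
tool_pos: [573.5, -35.9, 27.3]
tool_rot: [-0.029, 1.0, -0.0, 0.0]
ft_force: [-3.9, 0.1, 4.4]
opening: 0.705
clock: 10.2
tool_pos: [575.2, -35.8, 27.3]
tool_rot: [-0.029, 1.0, 0.0, -0.001]
ft_force: [-4.2, -0.3, 3.6]
opening: 0.704
clock: 10.5
tool_pos: [578.6, -35.5, 27.3]
tool_rot: [-0.029, 1.0, 0.0, -0.0]
ft_force: [-3.8, 1.1, 4.2]
opening: 0.704
clock: 10.8
tool_pos: [581.8, -35.3, 27.3]
tool_rot: [-0.029, 1.0, -0.0, -0.0]
ft_force: [-2.6, 0.5, 4.6]
opening: 0.702
2624 [ 831.1 -239.7] [99.6 81.9] 78.9 z [70.  75.8 79. ]
1278 [ 647.2 -172.2] [80.2 64.5] 1.58 z [72.4 75.7 78.6]
2609 [631.2  90.2] [80.2 99.6] 3.42 z [72.5 75.7 78.7]
```

Still sliding at about 4 N with no fence contact yet, so I continue in 1 mm steps until the force rises.

```bash
python3 -m inch '[{"dx":-1,"dy":0,"dz":0,"rx":0,"ry":0,"rz":0},{"dx":-2,"dy":0,"dz":0,"rx":0,"ry":0,"rz":0}]'; python3 -m inch '[{"dx":-1,"dy":0,"dz":0,"rx":0,"ry":0,"rz":0},{"dx":-1,"dy":0,"dz":0,"rx":0,"ry":0,"rz":0}]';python3 -m inch '[{"dx":-1,"dy":0,"dz":0,"rx":0,"ry":0,"rz":0},{"dx":-1,"dy":0,"dz":0,"rx":0,"ry":0,"rz":0}]'
```

```text
clock: 11.05
tool_pos: [583.7, -35.2, 27.3]
tool_rot: [-0.029, 1.0, -0.0, -0.0]
ft_force: [-4.4, 0.5, 5.3]
opening: 0.704
clock: 11.25
tool_pos: [585.1, -35.2, 27.3]
tool_rot: [-0.029, 1.0, -0.0, 0.0]
ft_force: [-4.1, 0.5, 4.3]
opening: 0.703
clock: 11.45
tool_pos: [585.9, -35.1, 27.3]
tool_rot: [-0.029, 1.0, -0.0, 0.0]
ft_force: [-3.7, -0.5, 4.2]
opening: 0.7
```

```bash
python3 -m inch '[{"dx":-1,"dy":0,"dz":0,"rx":0,"ry":0,"rz":0},{"dx":-1,"dy":0,"dz":0,"rx":0,"ry":0,"rz":0}]'
```

```text
clock: 11.65
tool_pos: [586.9, -35.1, 27.3]
tool_rot: [-0.029, 1.0, -0.0, 0.0]
ft_force: [-3.3, -1.1, 4.1]
opening: 0.703
```

```bash
python3 -m inch '[{"dx":-1,"dy":0,"dz":0,"rx":0,"ry":0,"rz":0},{"dx":-1,"dy":0,"dz":0,"rx":0,"ry":0,"rz":0}]';python3 -m inch '[{"dx":-1,"dy":0,"dz":0,"rx":0,"ry":0,"rz":0},{"dx":-1,"dy":0,"dz":0,"rx":0,"ry":0,"rz":0}]'
```

```text
clock: 11.85
tool_pos: [587.8, -35.0, 27.3]
tool_rot: [-0.029, 1.0, -0.0, 0.0]
ft_force: [-4.3, -0.2, 3.9]
opening: 0.698
clock: 12.05
tool_pos: [588.1, -35.0, 27.2]
tool_rot: [-0.029, 1.0, 0.0, -0.001]
ft_force: [-4.8, -1.2, 6.3]
opening: 0.699
```

```bash
python3 -m inch '[{"dx":-1,"dy":0,"dz":0,"rx":0,"ry":0,"rz":0},{"dx":-1,"dy":0,"dz":0,"rx":0,"ry":0,"rz":0}]'
```

```text
clock: 12.25
tool_pos: [588.1, -34.9, 27.1]
tool_rot: [-0.029, 1.0, 0.0, -0.002]
ft_force: [-7.4, -0.8, 6.8]
opening: 0.705
```

```bash
python3 -m inch '[{"dx":-1,"dy":0,"dz":0,"rx":0,"ry":0,"rz":0},{"dx":-1.5,"dy":0,"dz":0,"rx":0,"ry":0,"rz":0},{"dx":-1.5,"dy":0,"dz":0,"rx":0,"ry":0,"rz":0}]'; python3 -m inch '[{"dx":5,"dy":0,"dz":0,"rx":0,"ry":0,"rz":0},{"dx":20,"dy":0,"dz":0,"rx":0,"ry":0,"rz":0},{"dx":55,"dy":0,"dz":0,"rx":0,"ry":0,"rz":0},{"dx":95,"dy":0,"dz":-30,"rx":0,"ry":0,"rz":0},{"dx":135,"dy":0,"dz":-70,"rx":0,"ry":0,"rz":0},{"dx":170,"dy":0,"dz":-110,"rx":0,"ry":0,"rz":0},{"dx":200,"dy":0,"dz":-140,"rx":0,"ry":0,"rz":0},{"dx":200,"dy":0,"dz":-140,"rx":0,"ry":0,"rz":0}]'
python3 - <<'E'
from h import *
carton('t5',60)
im=cv2.imread('pics/t5.png')[90:290,120:420]; cv2.imwrite('pics/c5.png',cv2.resize(im,None,fx=2.6,fy=2.6,interpolation=cv2.INTER_CUBIC))
E
```

```text
clock: 12.55
tool_pos: [588.0, -34.8, 26.9]
tool_rot: [-0.028, 1.0, 0.0, -0.004]
ft_force: [-10.6, -0.7, 10.4]
opening: 0.705
clock: 13.35
tool_pos: [392.8, -46.9, 171.8]
tool_rot: [-0.028, 1.0, -0.001, 0.006]
ft_force: [0.7, -0.2, 0.4]
opening: 0.699
2711 [ 830.8 -239.7] [99.6 80.3] 78.6 z [64.8 75.7 78.9]
2681 [ 646.8 -154.2] [ 80.6 100.5] 1.6 z [67.3 75.5 78.7]
2703 [641.6 -31.7] [80.6 99.7] 3.05 z [71.3 75.6 78.7]
2642 [631.2  90.3] [80.4 99.8] 3.32 z [71.2 75.7 78.9]
```

View pics/c5.png

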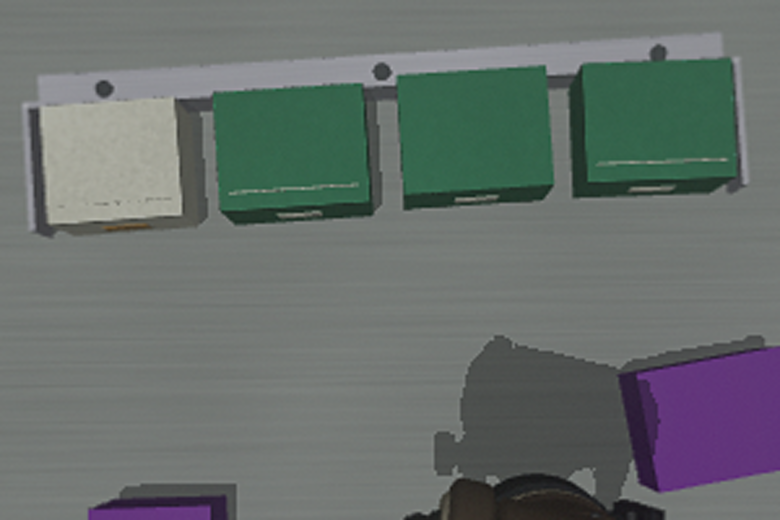

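```bash
python3 -c "
from workcell import manip
print(manip.hand_in())"
```

```text
the job is handed in; nothing more can be done
None
```

The lid is shut and the carton stands in the free place in the row, up against the back fence. The job is handed in at about 13.4 s of the 64 s allowed.

- **How it was done:** I swung the lid down with the closed fingertips. I then pushed the carton's left side about 67 mm sideways, which also squared it to the pen. Finally I pushed its near face straight in until it stopped moving and the force rose from about 4 N to 10 N, and backed the arm clear.
- **Carton:** the last top-view check put its centre at (641.6, -31.7) mm. It is turned 3.05°, against a pen angle of about 3.1°. The lid is flat at about 75 mm.
- **Gaps:** it has about 22 mm free on each side.
- **Row cartons:** the two green ones measured within about 0.2 mm of their starting positions. I checked the off-white one only by eye, and it looks unmoved.
- **Disagreement:** the pen position I worked out from the images puts the carton about 2 mm deeper than "right home". That is within the 2 mm camera calibration, and the rise in force at the fence agrees with it being home.

The first three move commands were refused because every row needs all six values; nothing moved in those.

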